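# Load a bare board from the feed tray into the sloping test nest

## Robot

A 6-joint arm with a two-finger parallel gripper is mounted at the origin on the work surface; the furniture and walls round the work are solid. World frame = base frame: x ahead of the robot, y to its left, z up, the work surface at z = 0. Lengths are in m, angles in rad, forces in N, time in s.
With the tool pointing down it reaches from about 0.325 to 0.925 m from the base axis. Payload 3.1 kg.
Tool frame: the origin (TCP) lies on the centre line of the jaws, within the pads' length; the fingertips stand 22 mm ahead of it and the grasp point (between the pads) lies 3 mm ahead of it; z points along the fingers, y is the line along which they close (so a half turn about z gives the same grasp; the last joint's range is limited). The gripper opens to 85 mm and grips with 20 to 120 N. Pads are 22 mm wide; open, the fingers measure 114 mm over their backs; the gripper's body (76 mm by 85 mm) begins 54 mm behind the grasp point. The pads swing forward as they close: fully open they stand 13 mm farther back than shut.
Start: joints at [1.06, 0.217, 1.613, -0, 1.311, -0.112], TCP at [0.243, 0.576, 0.253] pointing down, gripper open.
Joint ranges: [-2.75, 2.75], [-0.78, 2.1], [0.31, 2.55], [-1.13, 4.27], [0.13, 2.63], [-2.58, 2.58]. Speed limits (rad/s): [2.79, 2.79, 3.14, 3.14, 3.14, 3.14].

## Interface

Orientations are given as a unit quaternion [w, x, y, z].
In Python, from workcell import env, cams gives the robot as it stands.
- The arm moves only by the tool servo_tool, never from a script. Its argument "motion" is a list of rows, each an object of numbers: "hand": the finger opening in m, from 0 to 0.0854; "tx", "ty", "tz": the shift along the tool's x, y, z in m; "rx", "ry", "rz": the turn, a rotation vector about the tool's x, y, z in rad. A call has 1 to 20 rows; each row is the pose to reach, as a shift and turn from the pose commanded when the call began, along the tool's axes at that moment; what a row does not reach only later rows make up. A row lasts 1/12 s, in which the tool goes at most 41.7 mm and 7.16 degrees, less where a joint would pass 70% of its speed; a pose out of reach is approached as far as the arm can. A call with a gripper value outside its range is refused whole. The fingers move at their own pace and stop on an object; "squeeze" is the grip in N (left out, the last holds). Time passes only in rows, so rows that repeat a pose let the fingers close. It gives the time, the measured TCP pose, the force, the opening and the grip force at its end, in the units of the state.
- env.read_state(): the state, without advancing time (a new reading comes with each control period).
- cams.read_camera(name): name is "side" or "top" or "wrist"; returns a dict with "pixels" (420x560x3 uint8, red, green, blue), "fx", "fy", "cx", "cy" (pixels), "R" (3x3) and "t" (3): a world point X has camera coordinates R X + t; the wrist camera has in their place "T_tool_cam" (4x4, takes a point from camera to tool coordinates, whose origin is the TCP and whose axes are the flange's). Camera axes: x right, y down, z forward; pixel columns grow to the right and rows downward; lengths in m; the calibration is good to about 2 mm. A picture is of the moment at which its call begins: read the wrist's pose just before it. There is no depth.
- env.close_job(): hands the job in; it is judged then, once.
The state is a dict: "time_s": time; "joint_pos": joint angles; "qd": joint speeds; "joint_efforts": joint torques, N m; "eef_pos": TCP position; "tool_rot": TCP orientation; "wrist_force": force on the tool from outside, world axes, zero at the start; "torque": the same for the moment, N m; "gripper_width": finger opening in m; "grip_force": force on a finger pad.
Only numpy, scipy, OpenCV 4.12 (cv2) and the standard library are available. Lean on these libraries where they do the work, as an engineer would, in place of code of your own. Each camera call takes 0.05 s, during which the arm holds its last target. There are 200 camera calls.

## Task

Slide the thin blue bare board along its feed tray until its leading end sticks out about a third of its length (45 mm) over the tray's open far end, without letting it fall, then pick it up by that overhanging end. Lay it flat in the sloping test nest, between the side rails, with its lower edge home against the stops so that it holds the orange presence lever pressed down, and let go. Do not knock over or push away the parts bin, flux bottle or cutters.

Things in the scene. Friction and masses are not known exactly. Their poses are not given: they have to be found in the camera images.
- board_center (a point): centre (half-way through the thickness) of the loose bare circuit board: blue, flat, stiff, 140 mm long (its x), 58 mm wide (its y), 3 mm thick (its z, copper pads on the upper side), about 120 g. It starts flat in the tray, its x along the tray's x.
- tray: aluminium feed tray, fixed, 180 mm long (x), 80 mm wide; origin at the centre of its underside on the table, x along it away from the robot, z up. The board rests 60 mm up on two ledges, between rails 62 mm apart, 9 mm high. Along the whole middle a finger slot 42 mm wide, 9 mm deep, open at both ends, lets shut fingertips push the board's rear edge. Two small posts block the ledges at the near end.
- tray_end (a point): middle of the tray's open far end, at the height of the ledges (60 mm; at x = +90 mm of the tray). Beyond it there is nothing under or beside an overhanging board, which can be gripped there across its width; on the tray the rails prevent that.
- bed: black bed of the fixed test nest, sloping 30 degrees, low end to the robot. Origin 45 mm above the table, on the bed's surface midway between the stops' faces; x up the slope (away from the robot), y across, z square to the bed. Surface to x = 92 mm; two stops 10 mm high end at x = 0; side rails 9 mm high, 66 mm apart, from x = 6 to 86 mm. A seated board lies from x = 0 to 140 mm.
- bed_top (a point): middle of the bed's upper end (x = 92 mm, on its surface). A seated board sticks out 48 mm beyond it, free at both sides and beneath for fingers that hold it across its width.
- lever (a joint): orange presence lever between the stops, blade 14 mm wide hinged below the bed. 0 = free: tip about 15 mm up-slope of the stops, 11 mm above the bed. Grows as the board's lower edge pushes it down-slope, about 0.47 rad at the stops; pressed above 0.3. Weak spring (under 0.5 N); the board's weight and friction hold it. Land the board 20 to 30 mm up-slope of the stops, then slide it down.
- parts_bin: bystander: blue open parts bin, loose, 99 x 68 x 44 mm, origin at the centre of its underside
- flux_bottle: bystander: cream flux bottle with a red spout, loose, diameter 40 mm, 116 mm high, origin at the centre of its underside
- cutters: bystander: blue-handled side cutters lying flat, loose, 151 x 47 x 12 mm, origin at the centre of the underside

How it is judged:
On the way, in this order (a step that is already met when the one before it is completed fails the run):
1. the board lies on the tray with 30 to 60 mm of it sticking out over the far end (x of board_center in the frame of tray between 0.05 and 0.08 m and z of board_center in the frame of tray between 0.058 and 0.065 m), for 0.3 s.
2. the board is held in the fingers, lifted at least 30 mm off the tray (height (world z) of board_center above 0.0915 m and contact force between the fingers and board above 1 N), for 0.1 s.
At the end, for the whole second after the job is handed in: the board lies flat (within 3.5 degrees) and at rest in the nest between the side rails, its lower edge within about 4 mm of the stops, the lever pressed beyond 0.3 rad, and the board let go (value of joint lever above 0.3 rad and x of board_center in the frame of bed between 0.066 and 0.076 m and y of board_center in the frame of bed between -0.006 and 0.006 m and z of board_center in the frame of bed between -0.001 and 0.005 m and angle between the z axis of board_center and the z axis of bed, either way round below 0.06 rad and angle between the x axis of board_center and the x axis of bed, either way round below 0.1 rad and linear speed of board below 0.02 m/s); the robot touches nothing.
It fails at once if the board falls towards the table (its centre below 45 mm) (height (world z) of board_center below 0.045 m).
It fails at once if the parts bin, flux bottle or cutters are moved more than 30 mm (distance of any of parts_bin, flux_bottle, cutters from where it was at the start of the episode above 0.03 m).
It fails at once if the flux bottle is tipped (more than 30 degrees) (angle between flux_bottle's own z axis and vertical above 0.52 rad).
It also fails if it takes over 48 s, if anything falls off the work surface, if the arm or the gripper's body presses on something with over 40 N, if the wrist force passes 120 N, or if a joint passes its speed limit or range.

## Working session

There is one attempt and no reset: what is moved stays moved. The work goes in short steps, Python scripts to look and compute and a tool call to move; the robot and the scene stay as the last step left them, time stands still between calls to the robot, and variables do not carry over. Pictures are saved under pics/ and viewed, at most 10 in all, crops included, and the job is handed in when it is done.

Besides the shell and the picture viewer there is one more tool, called after "Call:" as a command line: name --argument value ..., lists and objects as JSON in quotes. servo_tool: Moves the arm, as the interface text tells. Its arguments: {"type":"object","properties":{"motion":{"type":"array","items":{"type":"object","properties":{"hand":{"type":"number"},"tx":{"type":"number"},"ty":{"type":"number"},"tz":{"type":"number"},"rx":{"type":"number"},"ry":{"type":"number"},"rz":{"type":"number"}}}},"squeeze":{"type":"number"}},"required":["motion"]}

```bash
mkdir -p pics; ls
python3 - <<'E'
from workcell import env,cams
import cv2,numpy as np
s=env.read_state();print(s)
ims=[]
for n in ["top","side"]:
    c=cams.read_camera(n);np.savez(f"{n}.npz",**c);print(n,c['fx'],c['fy'],c['cx'],c['cy'],c['R'].tolist() if hasattr(c['R'],'tolist') else c['R'],c['t'])
    cv2.imwrite(f"pics/{n}0.png",c['pixels'][:,:,::-1])
E
```

```text
pics
{'time_s': 0.0, 'joint_pos': array([ 1.05980206e+00,  2.17766056e-01,  1.61493024e+00,  1.30708939e-05,
        1.31128875e+00, -1.12166884e-01]), 'qd': array([-0.00194091,  0.00089442, -0.00051471, -0.001297  , -0.00040785,
        0.00232919]), 'joint_efforts': array([-1.28934134e-03, -3.96835184e+01, -3.03857303e+01, -1.62208598e-04,
        9.80475656e-03,  6.35393135e-06]), 'eef_pos': array([0.24229483, 0.5752998 , 0.25196285]), 'tool_rot': array([-3.72721596e-04,  1.98096184e-01,  9.80181856e-01, -1.13666675e-03]), 'wrist_force': array([ 0.47025176, -0.14085064,  0.34128479]), 'torque': array([0.00652588, 0.02242096, 0.01194561]), 'grip_force': 0.0, 'gripper_width': 0.08584765527603808}
top 431.72140939087836 431.72140939087836 279.1675871458846 209.63859862586907 [[-0.0027926106796068812, -0.9999921325245462, 0.0028171287869747357], [-0.9986103248306296, 0.0026404709555366635, -0.05263503638069855], [0.05262718372910181, -0.0029602030577687696, -0.9986098420958007]] [-0.22167878  0.51513697  0.95578816]
side 440.79105258089635 440.79105258089635 283.1124854758992 222.12118350292815 [[-0.9894372798295763, -0.14379134207618258, -0.018382579453893346], [-0.07620721383898196, 0.6238270639795431, -0.777838193203164], [0.12331394828788891, -0.7682212208671364, -0.6281956908217842]] [0.47870924 0.22067472 0.78528927]
```

View pics/top0.png

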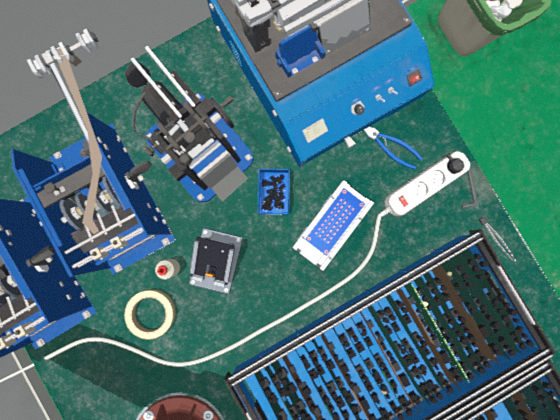

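View pics/side0.png

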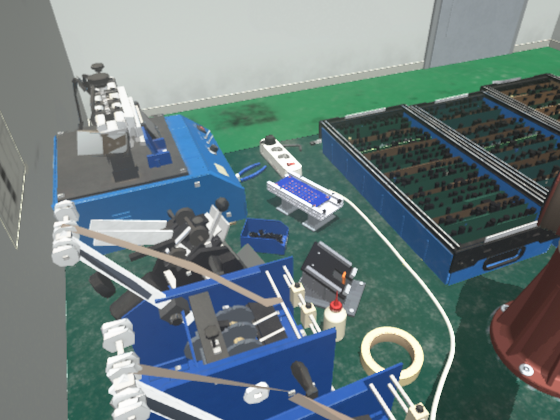

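The top view shows the tray and blue board around (333,225), the nest at (216,262), bin (274,190), bottle (166,269) and cutters (395,148). In the side view the tray is at (303,193), the nest at (335,275) and the lever at (345,275).

```bash
cat > h.py <<'E'
import numpy as np,cv2
def ray(c,uv):
    d=np.array([(uv[0]-c['cx'])/c['fx'],(uv[1]-c['cy'])/c['fy'],1.]);R=c['R']
    return -R.T@c['t'],R.T@d
def onz(c,uv,z):
    o,d=ray(c,uv);return o+d*(z-o[2])/d[2]
def tri(c1,p1,c2,p2):
    o1,d1=ray(c1,p1);o2,d2=ray(c2,p2)
    A=np.stack([d1,-d2],1);s=np.linalg.lstsq(A,o2-o1,rcond=None)[0]
    a=o1+d1*s[0];b=o2+d2*s[1];return (a+b)/2,np.linalg.norm(a-b)
def load(n):
    return dict(np.load(n+'.npz'))
def proj(c,X):
    p=c['R']@X+c['t'];return np.array([c['fx']*p[0]/p[2]+c['cx'],c['fy']*p[1]/p[2]+c['cy']])
E
python3 - <<'E'
from h import *
T=load('top');S=load('side')
def crop(c,x,y,w,h): return cv2.resize(c['pixels'][y:y+h,x:x+w,::-1],(400,300),interpolation=cv2.INTER_CUBIC)
m=np.vstack([np.hstack([crop(T,280,170,120,90+10-10),crop(T,175,220,80,60+20-20)]),np.hstack([crop(S,250,160,120,90),crop(S,290,230,100,75)])])
m[0:1]=0
cv2.imwrite('pics/mosaic.png',m)
for n,c,box in(('top',T,(280,170,120,110)),('side',S,(250,160,110,70))):
    x,y,w,h=box;im=c['pixels'][y:y+h,x:x+w].astype(int)
    mk=((im[...,2]-im[...,0]>60)&(im[...,2]>120)).astype(np.uint8)
    mk=cv2.morphologyEx(mk,cv2.MORPH_CLOSE,np.ones((5,5)))
    k,l,st,ce=cv2.connectedComponentsWithStats(mk);i=1+st[1:,4].argmax()
    r=cv2.minAreaRect(np.argwhere(l==i)[:,::-1].astype(np.float32)+[x,y] if 0 else (np.argwhere(l==i)[:,::-1]+[x,y]).astype(np.float32))
    print(n,st[i],ce[i]+[x,y],r,cv2.boxPoints(r).tolist())
    if n=='top': ct=ce[i]+[x,y];bp=cv2.boxPoints(r)
    else: cs=ce[i]+[x,y]
print(tri(T,ct,S,cs)); print([onz(T,p,.063).round(4).tolist() for p in bp], onz(T,ct,.063))
E
```

```text
top [  26   18   59   68 1716] [334.76340326 221.34615385] ((334.7599792480469, 221.31997680664062), (26.399995803833008, 64.79998779296875), 36.869895935058594) [[304.7599792480469, 239.31997680664062], [343.6399841308594, 187.47998046875], [364.7599792480469, 203.31997680664062], [325.8799743652344, 255.15997314453125]]
side [ 26  16  55  31 720] [302.74583333 190.38333333] ((302.5294189453125, 190.38235473632812), (54.70588302612305, 15.352941513061523), 28.072484970092773) [[274.7820129394531, 184.2837371826172], [282.0069274902344, 170.7370147705078], [330.2768249511719, 196.48097229003906], [323.0519104003906, 210.02769470214844]]
(array([ 0.48546351, -0.3416308 ,  0.06116119]), np.float64(0.0024979602928875454))
[[0.4486, -0.2771, 0.063], [0.559, -0.361, 0.063], [0.525, -0.4057, 0.063], [0.415, -0.3217, 0.063]] [ 0.48666093 -0.34127324  0.063     ]
```

View pics/mosaic.png

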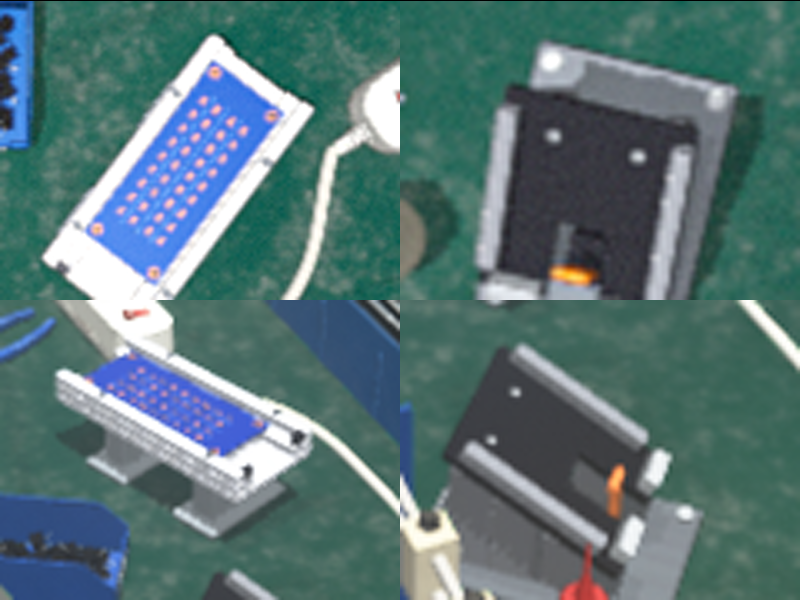

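The crops show that the board's far edge is short of the tray's far end. The bed's upper corners are at top (197,237)/(234,245) and side (302,270)/(315,242), and the orange lever is between the stops.

```bash
cat >> h.py <<'E'
from scipy.spatial.transform import Rotation as Ro
def qR(q): return Ro.from_quat(q,scalar_first=True)
def delta(s,P,Rt):
    """shift and rotvec in the tool axes from state s to target pos P, rotation matrix Rt"""
    R=qR(s['tool_rot']);return R.inv().apply(np.array(P)-s['eef_pos']).round(4),(R.inv()*Ro.from_matrix(Rt)).as_rotvec().round(4)
def down(yaw):  # tool z down, tool y at yaw+90deg
    y=np.array([-np.sin(yaw),np.cos(yaw),0]);z=np.array([0,0,-1.]);return np.stack([np.cross(y,z),y,z],1)
E
python3 - <<'E'
from h import *
from workcell import env,cams
T=load('top');S=load('side')
im=T['pixels'].astype(int);mk=np.zeros(im.shape[:2],np.uint8)
sub=im[170:280,280:385];mk[170:280,280:385]=((sub.min(2)>150)|((sub[...,2]-sub[...,0]>60)&(sub[...,2]>120)))
mk=cv2.morphologyEx(mk,cv2.MORPH_OPEN,np.ones((3,3)))
k,l,st,ce=cv2.connectedComponentsWithStats(mk);i=l[221,335];r=cv2.minAreaRect(np.argwhere(l==i)[:,::-1].astype(np.float32));print(r)
b=cv2.boxPoints(r);W=np.array([onz(T,p,.069)for p in b]);print(W.round(4),W.mean(0))
a,bb=tri(T,(197,237),S,(301.75,270)),tri(T,(234.4,245),S,(315,242.5));print('bed top',a,bb,(a[0]+bb[0])/2)
for n,c,(x,y,w,h) in(('top',T,(190,250,45,40)),('side',S,(325,255,40,45))):
    im=c['pixels'][y:y+h,x:x+w].astype(int);m=(im[...,0]>180)&(im[...,2]<90)&(im[...,1]>80);p=np.argwhere(m)[:,::-1]+[x,y];print(n,p.mean(0),len(p))
    if n=='top':pt=p.mean(0)
print(tri(T,pt,S,p.mean(0)),onz(T,pt,.06))
s=env.read_state();print(cams.read_camera('wrist')['T_tool_cam'])
yaw=np.deg2rad(-37.2);d=np.array([np.cos(yaw),np.sin(yaw),0])
print(delta(s,np.array([.4867,-.3413,.25])-.02*d,down(yaw)))
E
```

```text
((332.5999755859375, 224.69996643066406), (39.399993896484375, 85.19999694824219), 36.869895935058594)
[[ 0.4327 -0.2482  0.069 ]
 [ 0.577  -0.3576  0.069 ]
 [ 0.5264 -0.424   0.069 ]
 [ 0.383  -0.3143  0.069 ]] [ 0.47977346 -0.33602998  0.069     ]
bed top (array([ 0.45438534, -0.05177465,  0.08179853]), np.float64(3.451018485222305e-05)) (array([ 0.43700152, -0.12988279,  0.08406217]), np.float64(0.001298675220373777)) [ 0.44569343 -0.09082872  0.08293035]
top [208.66666667 274.46666667] 15
side [343.27272727 277.63636364] 11
(array([ 0.37468385, -0.07157813,  0.05127911]), np.float64(0.0014674114919376886)) [ 0.37478701 -0.07300319  0.06      ]
[[-4.30336796e-04 -9.49367951e-01 -3.14166052e-01  7.99933832e-02]
 [ 9.99999869e-01 -4.95884471e-04  1.28722008e-04  2.15194225e-04]
 [-2.77994616e-04 -3.14165955e-01  9.49368040e-01 -1.21129489e-01]
 [ 0.00000000e+00  0.00000000e+00  0.00000000e+00  1.00000000e+00]]
(array([-0.5618, -0.7449,  0.0036]), array([-0.0022,  0.    ,  0.2505]))
```

Call:
servo_tool --motion '[{"tx": -0.02,"ty": -0.03,"tz": -0.04,"hand": 0.0},{"tx": -0.04,"ty": -0.055,"tz": -0.05,"hand": 0.0},{"tx": -0.3,"ty": -0.4,"tz": -0.05,"rz": 0.1,"hand": 0.0},{"tx": -0.3,"ty": -0.4,"tz": -0.05,"rz": 0.1,"hand": 0.0},{"tx": -0.3,"ty": -0.4,"tz": -0.05,"rz": 0.1,"hand": 0.0},{"tx": -0.3,"ty": -0.4,"tz": -0.05,"rz": 0.1,"hand": 0.0},{"tx": -0.3,"ty": -0.4,"tz": -0.05,"rz": 0.1,"hand": 0.0},{"tx": -0.3,"ty": -0.4,"tz": -0.05,"rz": 0.1,"hand": 0.0},{"tx": -0.3,"ty": -0.4,"tz": -0.05,"rz": 0.1,"hand": 0.0},{"tx": -0.3,"ty": -0.4,"tz": -0.05,"rz": 0.1,"hand": 0.0},{"tx": -0.3,"ty": -0.4,"tz": -0.05,"rz": 0.1,"hand": 0.0},{"tx": -0.3,"ty": -0.4,"tz": -0.05,"rz": 0.1,"hand": 0.0},{"tx": -0.562,"ty": -0.745,"tz": -0.02,"rz": 0.25,"hand": 0.0},{"tx": -0.562,"ty": -0.745,"tz": 0.0,"rz": 0.25,"hand": 0.0},{"tx": -0.562,"ty": -0.745,"tz": 0.0,"rz": 0.25,"hand": 0.0},{"tx": -0.562,"ty": -0.745,"tz": 0.0,"rz": 0.25,"hand": 0.0},{"tx": -0.562,"ty": -0.745,"tz": 0.0,"rz": 0.25,"hand": 0.0},{"tx": -0.562,"ty": -0.745,"tz": 0.0,"rz": 0.25,"hand": 0.0},{"tx": -0.562,"ty": -0.745,"tz": 0.0,"rz": 0.25,"hand": 0.0},{"tx": -0.562,"ty": -0.745,"tz": 0.0,"rz": 0.25,"hand": 0.0}]'

```text
validation failed for argument at $.mo...
```

Call:
servo_tool --motion '[{"hand": 0.0,"tx": -0.02,"ty": -0.03,"tz": -0.04,"rx": 0,"ry": 0,"rz": 0}]' --squeeze 40

```text
time_s: 0.23
eef_pos: [0.2451, 0.5472, 0.2742]
tool_rot: [-0.003, 0.197, 0.98, -0.007]
wrist_force: [0.3, -1.2, -1.7]
gripper_width: 0.0755
grip_force: 0.0
```

Call:
servo_tool --motion '[{"hand": 0,"tx": -0.27,"ty": -0.36,"tz": 0,"rx": 0,"ry": 0,"rz": 0.1},{"hand": 0,"tx": -0.27,"ty": -0.36,"tz": 0,"rx": 0,"ry": 0,"rz": 0.1},{"hand": 0,"tx": -0.27,"ty": -0.36,"tz": 0,"rx": 0,"ry": 0,"rz": 0.1},{"hand": 0,"tx": -0.27,"ty": -0.36,"tz": 0,"rx": 0,"ry": 0,"rz": 0.1},{"hand": 0,"tx": -0.27,"ty": -0.36,"tz": 0,"rx": 0,"ry": 0,"rz": 0.1},{"hand": 0,"tx": -0.27,"ty": -0.36,"tz": 0,"rx": 0,"ry": 0,"rz": 0.1},{"hand": 0,"tx": -0.27,"ty": -0.36,"tz": 0,"rx": 0,"ry": 0,"rz": 0.1},{"hand": 0,"tx": -0.27,"ty": -0.36,"tz": 0,"rx": 0,"ry": 0,"rz": 0.1},{"hand": 0,"tx": -0.27,"ty": -0.36,"tz": 0,"rx": 0,"ry": 0,"rz": 0.1},{"hand": 0,"tx": -0.27,"ty": -0.36,"tz": 0,"rx": 0,"ry": 0,"rz": 0.1},{"hand": 0,"tx": -0.54,"ty": -0.715,"tz": 0.04,"rx": 0,"ry": 0,"rz": 0.25},{"hand": 0,"tx": -0.54,"ty": -0.715,"tz": 0.04,"rx": 0,"ry": 0,"rz": 0.25},{"hand": 0,"tx": -0.54,"ty": -0.715,"tz": 0.04,"rx": 0,"ry": 0,"rz": 0.25},{"hand": 0,"tx": -0.54,"ty": -0.715,"tz": 0.04,"rx": 0,"ry": 0,"rz": 0.25},{"hand": 0,"tx": -0.54,"ty": -0.715,"tz": 0.04,"rx": 0,"ry": 0,"rz": 0.25},{"hand": 0,"tx": -0.54,"ty": -0.715,"tz": 0.04,"rx": 0,"ry": 0,"rz": 0.25},{"hand": 0,"tx": -0.54,"ty": -0.715,"tz": 0.04,"rx": 0,"ry": 0,"rz": 0.25},{"hand": 0,"tx": -0.54,"ty": -0.715,"tz": 0.04,"rx": 0,"ry": 0,"rz": 0.25},{"hand": 0,"tx": -0.54,"ty": -0.715,"tz": 0.04,"rx": 0,"ry": 0,"rz": 0.25},{"hand": 0,"tx": -0.54,"ty": -0.715,"tz": 0.04,"rx": 0,"ry": 0,"rz": 0.25}]'

```text
time_s: 1.9
eef_pos: [0.4518, -0.26, 0.249]
tool_rot: [-0.0, 0.319, 0.948, 0.0]
wrist_force: [-0.2, 1.4, 0.4]
gripper_width: -0.0001
grip_force: 0.0
```

Call:
servo_tool --motion '[{"hand": 0,"tx": -0.056,"ty": -0.043,"tz": 0,"rx": 0,"ry": 0,"rz": 0},{"hand": 0,"tx": -0.056,"ty": -0.043,"tz": 0,"rx": 0,"ry": 0,"rz": 0},{"hand": 0,"tx": -0.056,"ty": -0.043,"tz": 0,"rx": 0,"ry": 0,"rz": 0}]'

```text
time_s: 2.15
eef_pos: [0.4711, -0.3314, 0.2491]
tool_rot: [0.001, 0.321, 0.947, -0.001]
wrist_force: [-0.5, 0.2, 0.1]
gripper_width: -0.0006
grip_force: 0.0
```

```bash
cat >> h.py <<'E'
def wrist():
    from workcell import env,cams
    s=env.read_state();c=dict(cams.read_camera('wrist'));Tw=np.eye(4);Tw[:3,:3]=qR(s['tool_rot']).as_matrix();Tw[:3,3]=s['eef_pos']
    M=np.linalg.inv(Tw@c['T_tool_cam']);c['R']=M[:3,:3];c['t']=M[:3,3];return s,c
E
python3 - <<'E'
from h import *
s,c=wrist();print(s['eef_pos'],s['time_s'],c['fx']);np.savez('w1.npz',**c);cv2.imwrite('pics/w1.png',c['pixels'][:,:,::-1])
E
```

```text
[ 0.47113113 -0.3314322   0.249109  ] 2.15 295.17986192049995
```

View pics/w1.png

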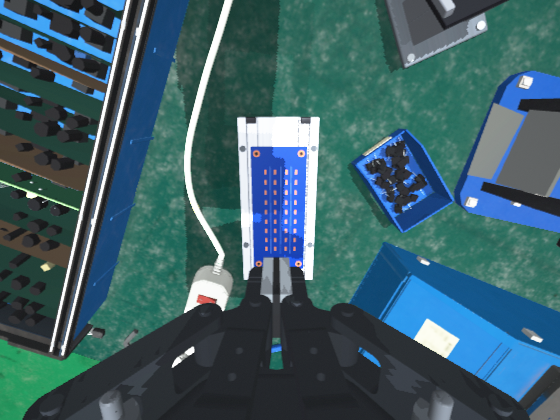

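The wrist view shows the tray's near end at row 117 (columns 239–319), the board's rear edge at row 148 (columns 252–307), and the far end at row ~278.

Run:
```python
from h import *
from workcell import env
c=load('w1');T=load('top')
im=c['pixels'][120:275,225:335].astype(int)
m=((im[...,2]-im[...,0]>60)&(im[...,2]>120)).astype(np.uint8)
m=cv2.morphologyEx(m,cv2.MORPH_CLOSE,np.ones((7,7)))
k,l,st,ce=cv2.connectedComponentsWithStats(m);i=1+st[1:,4].argmax();p=np.argwhere(l==i)[:,::-1]+[225,120];print(st[i])
rows=range(155,240,5);L=np.array([onz(c,(p[p[:,1]==r][:,0].min()-.5,r),.063) for r in rows]);Rr=np.array([onz(c,(p[p[:,1]==r][:,0].max()+.5,r),.063) for r in rows])
mid=(L+Rr)/2;v=mid[0]-mid[-1];v=-v/np.linalg.norm(v);print('width',np.linalg.norm(L-Rr,axis=1).mean(),'yaw',np.degrees(np.arctan2(v[1],v[0])), 'a pt',mid[8])
r0=p[:,1].min();re=onz(c,(280,r0-.5),.063);print('rear edge',r0,re)
for n,q,z in(('nearL',(239,117),.069),('nearR',(319,117),.069),('farL',(243,279),.069),('farR',(313,279),.069)): print(n,onz(c,q,z))
# height: rear corner pads wrist/top
yaw=np.arctan2(v[1],v[0]);d=np.array([np.cos(yaw),np.sin(yaw),0])
print('pad h',[tri(c,q,T,t) for q,t in (((280.5,r0-.5),(0,0)),)][:0])
s=env.read_state();re[2]=0
print('behind',delta(s,re-.0235*d+[0,0,.105],down(yaw)))
```

```text
[  26   27   56  122 6134]
width 0.057692822390731535 yaw -37.64769399711839 a pt [ 0.47386825 -0.32992117  0.063     ]
rear edge 147 [ 0.43417063 -0.29776717  0.063     ]
nearL [ 0.38714546 -0.3120823   0.069     ]
nearR [ 0.43430654 -0.25049795  0.069     ]
farL [ 0.52768773 -0.42276481  0.069     ]
farR [ 0.57703846 -0.35818057  0.069     ]
pad h []
behind (array([0.071 , 0.0025, 0.1439]), array([-0.0001, -0.0008,  0.0049]))
```

Call:
servo_tool --motion '[{"hand": 0,"tx": 0.071,"ty": 0.0025,"tz": 0.05,"rx": 0,"ry": 0,"rz": 0.005},{"hand": 0,"tx": 0.071,"ty": 0.0025,"tz": 0.07,"rx": 0,"ry": 0,"rz": 0.005},{"hand": 0,"tx": 0.071,"ty": 0.0025,"tz": 0.1,"rx": 0,"ry": 0,"rz": 0.005},{"hand": 0,"tx": 0.071,"ty": 0.0025,"tz": 0.13,"rx": 0,"ry": 0,"rz": 0.005},{"hand": 0,"tx": 0.071,"ty": 0.0025,"tz": 0.144,"rx": 0,"ry": 0,"rz": 0.005},{"hand": 0,"tx": 0.071,"ty": 0.0025,"tz": 0.155,"rx": 0,"ry": 0,"rz": 0.005},{"hand": 0,"tx": 0.071,"ty": 0.0025,"tz": 0.164,"rx": 0,"ry": 0,"rz": 0.005},{"hand": 0,"tx": 0.071,"ty": 0.0025,"tz": 0.17,"rx": 0,"ry": 0,"rz": 0.005},{"hand": 0,"tx": 0.071,"ty": 0.0025,"tz": 0.17,"rx": 0,"ry": 0,"rz": 0.005},{"hand": 0,"tx": 0.071,"ty": 0.0025,"tz": 0.17,"rx": 0,"ry": 0,"rz": 0.005}]'

```text
time_s: 3.03
eef_pos: [0.4163, -0.2816, 0.0804]
tool_rot: [0.001, 0.321, 0.947, -0.0]
wrist_force: [-0.1, 0.6, 0.4]
gripper_width: -0.0003
grip_force: 0.0
```

Run:
```python
from h import *
s,c=wrist();print(s['eef_pos'],s['tool_rot'],s['wrist_force'])
y=np.deg2rad(-37.6);d=np.array([np.cos(y),np.sin(y),0]);print('gap',(np.array([.4342,-.2978,0])-s['eef_pos'])@d,'lat',(s['eef_pos']-np.array([.4107,-.2813,0]))@np.array([-d[1],d[0],0]))
S={'a':c['pixels']}
from workcell import cams
o=cams.read_camera('side')['pixels']
cv2.imwrite('pics/s2.png',np.hstack([cv2.resize(o[140:240,240:360],None,fx=3.3,fy=4)[:400],cv2.resize(c['pixels'][100:300,180:380],(400,400))])[:,:,::-1])
```

```text
[ 0.41631199 -0.28155705  0.08041926] [ 7.03022905e-04  3.21018643e-01  9.47072570e-01 -2.90714768e-04] [-0.12210966  0.59935979  0.4245827 ]
gap 0.02408303991806811 lat 0.0032204706946520533
```

View pics/s2.png

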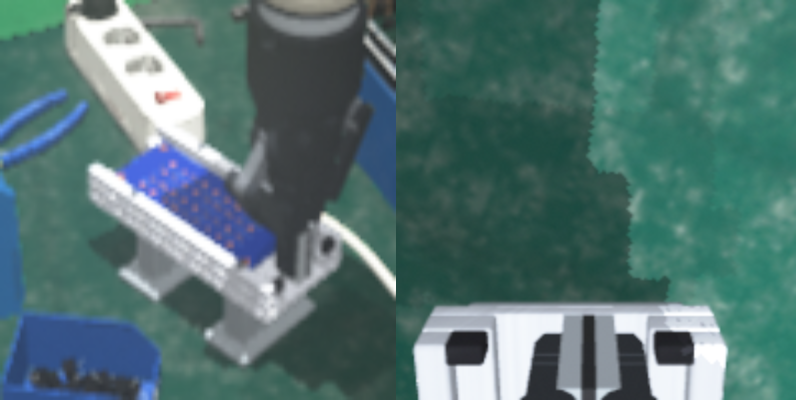

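The shut fingers stand in the slot between the two posts, about 13 mm behind the board's rear edge, so I'll push now.

Call:
servo_tool --motion '[{"hand": 0,"tx": 0,"ty": -0.002,"tz": 0.0025,"rx": 0,"ry": 0,"rz": 0},{"hand": 0,"tx": -0.006,"ty": -0.002,"tz": 0.0025,"rx": 0,"ry": 0,"rz": 0},{"hand": 0,"tx": -0.01,"ty": -0.002,"tz": 0.0025,"rx": 0,"ry": 0,"rz": 0},{"hand": 0,"tx": -0.014,"ty": -0.002,"tz": 0.0025,"rx": 0,"ry": 0,"rz": 0},{"hand": 0,"tx": -0.018,"ty": -0.002,"tz": 0.0025,"rx": 0,"ry": 0,"rz": 0},{"hand": 0,"tx": -0.022,"ty": -0.002,"tz": 0.0025,"rx": 0,"ry": 0,"rz": 0},{"hand": 0,"tx": -0.026,"ty": -0.002,"tz": 0.0025,"rx": 0,"ry": 0,"rz": 0},{"hand": 0,"tx": -0.03,"ty": -0.002,"tz": 0.0025,"rx": 0,"ry": 0,"rz": 0},{"hand": 0,"tx": -0.034,"ty": -0.002,"tz": 0.0025,"rx": 0,"ry": 0,"rz": 0},{"hand": 0,"tx": -0.038,"ty": -0.002,"tz": 0.0025,"rx": 0,"ry": 0,"rz": 0},{"hand": 0,"tx": -0.042,"ty": -0.002,"tz": 0.0025,"rx": 0,"ry": 0,"rz": 0},{"hand": 0,"tx": -0.045,"ty": -0.002,"tz": 0.0025,"rx": 0,"ry": 0,"rz": 0},{"hand": 0,"tx": -0.048,"ty": -0.002,"tz": 0.0025,"rx": 0,"ry": 0,"rz": 0},{"hand": 0,"tx": -0.05,"ty": -0.002,"tz": 0.0025,"rx": 0,"ry": 0,"rz": 0},{"hand": 0,"tx": -0.05,"ty": -0.002,"tz": 0.0025,"rx": 0,"ry": 0,"rz": 0}]'

```text
time_s: 4.38
eef_pos: [0.4546, -0.3135, 0.0772]
tool_rot: [0.0, 0.321, 0.947, -0.0]
wrist_force: [-0.3, -0.4, -0.0]
gripper_width: 0.0004
grip_force: 0.0
```

```bash
cat > board.py <<'E'
from h import *
from workcell import env,cams
s=env.read_state();c=dict(cams.read_camera('side'));
y=np.deg2rad(-37.6);d=np.array([np.cos(y),np.sin(y),0]);n=np.array([.4107,-.2813,0])
print(s['eef_pos'],s['wrist_force'].round(1),'finger front x in tray',(s['eef_pos']-n)@d-.09+.011)
im=c['pixels'].astype(int);m=np.zeros(im.shape[:2],np.uint8);m[140:220,240:345]=((im[...,2]-im[...,0]>60)&(im[...,2]>110)&(im[...,2]-im[...,1]>60))[140:220,240:345]
m=cv2.morphologyEx(m,cv2.MORPH_OPEN,np.ones((2,2)))
k,l,st,ce=cv2.connectedComponentsWithStats(m)
for i in range(1,k):
    if st[i,4]>60:
        p=np.argwhere(l==i)[:,::-1];X=np.array([onz(c,q,.063) for q in p]);a=(X-n)@d-.09;print(st[i],'tray x range',np.percentile(a,[0.5,99.5]).round(4))
E
python3 board.py
```

```text
[ 0.45455269 -0.31354842  0.07718363] [-0.3 -0.4 -0. ] finger front x in tray -0.024579748517980445
[242 167  25  15  61] tray x range [0.134  0.1472]
[267 172  25  14 175] tray x range [0.0628 0.1088]
```

Call:
servo_tool --motion '[{"hand": 0,"tx": -0.003,"ty": 0,"tz": 0,"rx": 0,"ry": 0,"rz": 0},{"hand": 0,"tx": -0.006,"ty": 0,"tz": 0,"rx": 0,"ry": 0,"rz": 0},{"hand": 0,"tx": -0.009,"ty": 0,"tz": 0,"rx": 0,"ry": 0,"rz": 0},{"hand": 0,"tx": -0.012,"ty": 0,"tz": 0,"rx": 0,"ry": 0,"rz": 0},{"hand": 0,"tx": -0.015,"ty": 0,"tz": 0,"rx": 0,"ry": 0,"rz": 0},{"hand": 0,"tx": -0.017,"ty": 0,"tz": 0,"rx": 0,"ry": 0,"rz": 0},{"hand": 0,"tx": -0.019,"ty": 0,"tz": 0,"rx": 0,"ry": 0,"rz": 0},{"hand": 0,"tx": -0.019,"ty": 0,"tz": 0,"rx": 0,"ry": 0,"rz": 0},{"hand": 0,"tx": -0.005,"ty": 0,"tz": 0,"rx": 0,"ry": 0,"rz": 0},{"hand": 0,"tx": -0.005,"ty": 0,"tz": 0,"rx": 0,"ry": 0,"rz": 0},{"hand": 0,"tx": -0.005,"ty": 0,"tz": -0.04,"rx": 0,"ry": 0,"rz": 0},{"hand": 0,"tx": -0.005,"ty": 0,"tz": -0.08,"rx": 0,"ry": 0,"rz": 0},{"hand": 0.085,"tx": -0.005,"ty": 0,"tz": -0.12,"rx": 0,"ry": 0,"rz": 0},{"hand": 0.085,"tx": -0.005,"ty": 0,"tz": -0.16,"rx": 0,"ry": 0,"rz": 0},{"hand": 0.085,"tx": -0.005,"ty": 0,"tz": -0.17,"rx": 0,"ry": 0,"rz": 0},{"hand": 0.085,"tx": -0.005,"ty": 0,"tz": -0.17,"rx": 0,"ry": 0,"rz": 0}]'

```text
time_s: 5.77
eef_pos: [0.4607, -0.3185, 0.253]
tool_rot: [0.005, 0.321, 0.947, -0.002]
wrist_force: [-0.6, 0.3, -0.0]
gripper_width: 0.0481
grip_force: 0.0
```

```bash
python3 - <<'E'
from h import *
from workcell import cams
s,c=wrist();T=dict(cams.read_camera('top'));np.savez('w2.npz',**c);np.savez('top2.npz',**T);print(s['eef_pos'])
cv2.imwrite('pics/w2.png',np.hstack([c['pixels'][60:420,160:400],cv2.resize(T['pixels'][160:280,290:390],(400,480))[:360]])[:,:,::-1])
E
python3 board.py
```

```text
[ 0.46070715 -0.31847461  0.25304624]
[ 0.45790995 -0.31603782  0.24671231] [-0.6  0.4  0.1] finger front x in tray -0.020400933397098833
[263 169  27  21 211] tray x range [0.0391 0.128 ]
[277 170  34  28 190] tray x range [-0.0111  0.1129]
```

View pics/w2.png

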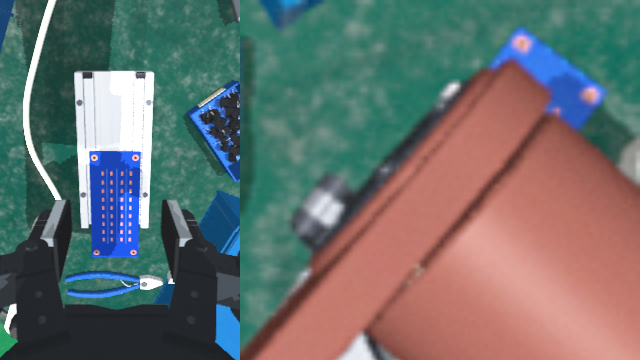

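The board overhangs the far end. In the wrist image its far edge is at row ~318 and its rear edge at row ~210, columns 249–300. The cutters lie flat beyond it.

Run:
```python
from h import *
from workcell import env
c=load('w2');T=load('top2')
im=c['pixels'].astype(int);m=np.zeros(im.shape[:2],np.uint8);m[195:325,240:310]=((im[...,2]-im[...,0]>60)&(im[...,2]>110)&(im[...,2]-im[...,1]>60))[195:325,240:310]
m=cv2.morphologyEx(m,cv2.MORPH_CLOSE,np.ones((7,7)));k,l,st,ce=cv2.connectedComponentsWithStats(m);i=1+st[1:,4].argmax();print(st[i])
p=np.argwhere(l==i)[:,::-1]
X=np.array([onz(c,q,.063) for q in p]);r=cv2.minAreaRect(X[:,:2].astype(np.float32));print(r,r[0])
n=np.array([.4107,-.2813]);y=np.deg2rad(-37.6);d=np.array([np.cos(y),np.sin(y)]);e=np.array([-d[1],d[0]])
b=(cv2.boxPoints(r)-n);print('tray x',np.sort(b@d-.09),'y',np.sort(b@e))
# pads at far end by colour in both views
def pads(c,box):
    x0,y0,x1,y1=box;im=c['pixels'][y0:y1,x0:x1].astype(int);m=((im[...,0]-im[...,1]>40)&(im[...,0]>130)).astype(np.uint8)
    k,l,st,ce=cv2.connectedComponentsWithStats(m);return [(ce[i]+[x0,y0]).round(1).tolist()+[int(st[i,4])] for i in range(1,k) if st[i,4]>2]
P=pads(c,(250,302,305,318));Q=pads(T,(352,165,385,190));print(P,Q)
for a in P:
  for q in Q:
    t=tri(c,a[:2],T,q[:2]);print(t) if t[1]<.01 else 0
C=r[0];s=env.read_state();g=np.array([*(np.array(C)+.047*d),.0]);print('grip pt',g,'above',delta(s,g+[0,0,.25],down(y)))
```

```text
[ 249  211   52  106 5169]
((0.5331997871398926, -0.3756701350212097), (0.058256007730960846, 0.13977767527103424), 52.546173095703125) (0.5331997871398926, -0.3756701350212097)
tray x [-0.00532816 -0.0051795   0.13444906  0.13459775] y [-0.02933202 -0.02897543  0.02892377  0.02928035]
[[256.4, 312.3, 20], [293.0, 312.0, 24]] [[359.9, 170.2, 11], [358.3, 183.9, 151], [377.1, 183.1, 8]]
(array([ 0.56810043, -0.4315289 ,  0.06651951]), np.float64(0.0008555702616088077))
(array([ 0.59583997, -0.39534619,  0.06596877]), np.float64(0.0006636314349401734))
(array([ 0.56226679, -0.37855907,  0.1158816 ]), np.float64(0.00842991720728143))
grip pt [ 0.5704374  -0.40434696  0.        ] above (array([-0.144 , -0.0017, -0.0054]), array([ 0.0003, -0.0033,  0.0024]))
```

Call:
servo_tool --motion '[{"hand": 0.085,"tx": -0.04,"ty": -0.002,"tz": 0.0,"rx": 0,"ry": 0,"rz": 0},{"hand": 0.085,"tx": -0.08,"ty": -0.002,"tz": 0.0,"rx": 0,"ry": 0,"rz": 0},{"hand": 0.085,"tx": -0.12,"ty": -0.002,"tz": 0.02,"rx": 0,"ry": 0,"rz": 0},{"hand": 0.085,"tx": -0.144,"ty": -0.002,"tz": 0.05,"rx": 0,"ry": 0,"rz": 0},{"hand": 0.085,"tx": -0.144,"ty": -0.002,"tz": 0.08,"rx": 0,"ry": 0,"rz": 0},{"hand": 0.085,"tx": -0.144,"ty": -0.002,"tz": 0.11,"rx": 0,"ry": 0,"rz": 0},{"hand": 0.085,"tx": -0.144,"ty": -0.002,"tz": 0.13,"rx": 0,"ry": 0,"rz": 0},{"hand": 0.085,"tx": -0.144,"ty": -0.002,"tz": 0.14,"rx": 0,"ry": 0,"rz": 0},{"hand": 0.085,"tx": -0.144,"ty": -0.002,"tz": 0.14,"rx": 0,"ry": 0,"rz": 0},{"hand": 0.085,"tx": -0.144,"ty": -0.002,"tz": 0.14,"rx": 0,"ry": 0,"rz": 0}]'

```text
time_s: 6.75
eef_pos: [0.5701, -0.4045, 0.1051]
tool_rot: [-0.002, 0.321, 0.947, 0.001]
wrist_force: [0.2, 0.2, 1.0]
gripper_width: 0.085
grip_force: 0.0
```

Run:
```python
from h import *
s,c=wrist();cv2.imwrite('pics/w3.png',c['pixels'][:,:,::-1])
im=c['pixels'].astype(int);m=((im[...,2]-im[...,0]>60)&(im[...,2]>110)&(im[...,2]-im[...,1]>60)).astype(np.uint8)
m=cv2.morphologyEx(m,cv2.MORPH_CLOSE,np.ones((7,7)));k,l,st,ce=cv2.connectedComponentsWithStats(m)
for i in range(1,k):
    if st[i,4]>800: print(st[i])
y=np.deg2rad(-37.6);print(s['eef_pos'],s['gripper_width'],delta(s,[.5704,-.4043,.063],down(y)))
```

```text
[ 447    0  113  133 1958]
[  218    38   117   250 25546]
[ 492  242   68  162 5363]
[ 191  327  127   41 1667]
[ 0.57013462 -0.40449121  0.10510307] 0.08498795734501013 (array([-0.0002,  0.0003,  0.0421]), array([ 0.0002, -0.0036,  0.0025]))
```

View pics/w3.png

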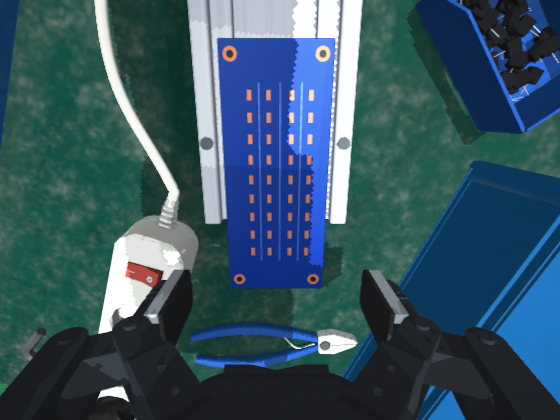

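The board end (row 288, columns 230–323) is centred between the open pads, so I'll descend and grip.

Call:
servo_tool --motion '[{"hand": 0.085,"tx": 0,"ty": 0,"tz": 0.02,"rx": 0,"ry": 0,"rz": 0},{"hand": 0.085,"tx": 0,"ty": 0,"tz": 0.035,"rx": 0,"ry": 0,"rz": 0},{"hand": 0.085,"tx": 0,"ty": 0,"tz": 0.042,"rx": 0,"ry": 0,"rz": 0},{"hand": 0.085,"tx": 0,"ty": 0,"tz": 0.042,"rx": 0,"ry": 0,"rz": 0},{"hand": 0.05,"tx": 0,"ty": 0,"tz": 0.042,"rx": 0,"ry": 0,"rz": 0},{"hand": 0.05,"tx": 0,"ty": 0,"tz": 0.042,"rx": 0,"ry": 0,"rz": 0},{"hand": 0.05,"tx": 0,"ty": 0,"tz": 0.042,"rx": 0,"ry": 0,"rz": 0},{"hand": 0.05,"tx": 0,"ty": 0,"tz": 0.042,"rx": 0,"ry": 0,"rz": 0},{"hand": 0.05,"tx": 0,"ty": 0,"tz": 0.042,"rx": 0,"ry": 0,"rz": 0},{"hand": 0.05,"tx": 0,"ty": 0,"tz": 0.042,"rx": 0,"ry": 0,"rz": 0}]' --squeeze 60

```text
time_s: 7.63
eef_pos: [0.5718, -0.4059, 0.0665]
tool_rot: [0.001, 0.321, 0.947, -0.0]
wrist_force: [-0.8, 0.3, 4.6]
gripper_width: 0.0558
grip_force: 62.9
```

Call:
servo_tool --motion '[{"hand": 0.05,"tx": 0,"ty": 0,"tz": -0.01,"rx": 0,"ry": 0,"rz": 0},{"hand": 0.05,"tx": 0,"ty": 0,"tz": -0.025,"rx": 0,"ry": 0,"rz": 0},{"hand": 0.05,"tx": 0,"ty": 0,"tz": -0.045,"rx": 0,"ry": 0,"rz": 0},{"hand": 0.05,"tx": 0,"ty": 0,"tz": -0.07,"rx": 0,"ry": 0,"rz": 0},{"hand": 0.05,"tx": 0,"ty": 0,"tz": -0.1,"rx": 0,"ry": 0,"rz": 0},{"hand": 0.05,"tx": 0,"ty": 0,"tz": -0.13,"rx": 0,"ry": 0,"rz": 0},{"hand": 0.05,"tx": 0,"ty": 0,"tz": -0.15,"rx": 0,"ry": 0,"rz": 0},{"hand": 0.05,"tx": 0,"ty": 0,"tz": -0.16,"rx": 0,"ry": 0,"rz": 0},{"hand": 0.05,"tx": 0,"ty": 0,"tz": -0.16,"rx": 0,"ry": 0,"rz": 0},{"hand": 0.05,"tx": 0,"ty": 0,"tz": -0.16,"rx": 0,"ry": 0,"rz": 0}]'

```text
time_s: 8.47
eef_pos: [0.5711, -0.4053, 0.2255]
tool_rot: [0.0, 0.321, 0.947, -0.0]
wrist_force: [0.3, -0.5, -0.9]
gripper_width: 0.0554
grip_force: 63.5
```

Run:
```python
from h import *
from workcell import cams
s,c=wrist();np.savez('w4.npz',**c);S=dict(cams.read_camera('side'));np.savez('side4.npz',**S);T=dict(cams.read_camera('top'));np.savez('top4.npz',**T)
print(s['eef_pos'],s['tool_rot'],s['gripper_width'],s['grip_force'])
cv2.imwrite('pics/m4.png',np.vstack([np.hstack([c['pixels'][:300,150:400],S['pixels'][100:400,200:450]]),cv2.resize(T['pixels'][225:300,175:300],(500,300),interpolation=cv2.INTER_CUBIC)])[:,:,::-1])
```

```text
[ 0.57105244 -0.40530645  0.22545004] [ 3.36235236e-04  3.21122840e-01  9.47037481e-01 -1.37567052e-04] 0.0554483413689215 63.53368878364563
```

View pics/m4.png

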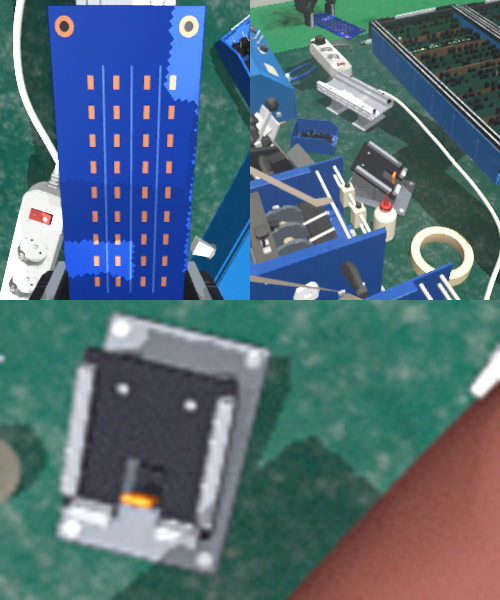

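The board is held level by its far end. The top view shows the nest with its bed, both rails, the stops and the lever clear of the arm. I'll carry the board beside the nest and look from close by.

Call:
servo_tool --motion '[{"hand": 0.05,"tx": 0.02,"ty": 0,"tz": -0.01,"rx": 0,"ry": 0,"rz": 0},{"hand": 0.05,"tx": 0.045,"ty": 0,"tz": -0.025,"rx": 0,"ry": 0,"rz": -0.05},{"hand": 0.05,"tx": 0.075,"ty": 0.002,"tz": -0.025,"rx": 0,"ry": 0,"rz": -0.1},{"hand": 0.05,"tx": 0.105,"ty": 0.004,"tz": -0.025,"rx": 0,"ry": 0,"rz": -0.16},{"hand": 0.05,"tx": 0.135,"ty": 0.006,"tz": -0.025,"rx": 0,"ry": 0,"rz": -0.22},{"hand": 0.05,"tx": 0.165,"ty": 0.008,"tz": -0.025,"rx": 0,"ry": 0,"rz": -0.28},{"hand": 0.05,"tx": 0.195,"ty": 0.01,"tz": -0.025,"rx": 0,"ry": 0,"rz": -0.34},{"hand": 0.05,"tx": 0.22,"ty": 0.01,"tz": -0.025,"rx": 0,"ry": 0,"rz": -0.4},{"hand": 0.05,"tx": 0.24,"ty": 0.01,"tz": -0.025,"rx": 0,"ry": 0,"rz": -0.436},{"hand": 0.05,"tx": 0.256,"ty": 0.01,"tz": -0.025,"rx": 0,"ry": 0,"rz": -0.436},{"hand": 0.05,"tx": 0.256,"ty": 0.01,"tz": -0.025,"rx": 0,"ry": 0,"rz": -0.436},{"hand": 0.05,"tx": 0.256,"ty": 0.01,"tz": -0.025,"rx": 0,"ry": 0,"rz": -0.436},{"hand": 0.05,"tx": 0.256,"ty": 0.01,"tz": -0.025,"rx": 0,"ry": 0,"rz": -0.436},{"hand": 0.05,"tx": 0.256,"ty": 0.01,"tz": -0.025,"rx": 0,"ry": 0,"rz": -0.436}]'

```text
time_s: 9.78
eef_pos: [0.3745, -0.2422, 0.2498]
tool_rot: [-0.0, 0.109, 0.994, 0.0]
wrist_force: [-1.3, 0.4, -1.2]
gripper_width: 0.0554
grip_force: 63.7
```

Run:
```python
from h import *
s,c=wrist();np.savez('w5.npz',**c)
print(s['eef_pos'],s['tool_rot'],s['gripper_width'],s['grip_force'],s['time_s'])
cv2.imwrite('pics/w5.png',np.hstack([cv2.resize(c['pixels'][80:280,360:560],(600,600),interpolation=cv2.INTER_CUBIC),cv2.resize(c['pixels'][:,180:385],(200,410))[:,:,:],][:1])[:,:,::-1])
```

```text
[ 0.37448635 -0.24215923  0.24982645] [-9.19981306e-05  1.08738820e-01  9.94070347e-01  7.38990901e-05] 0.05540635669666072 63.66036772727966 9.7833
```

View pics/w5.png

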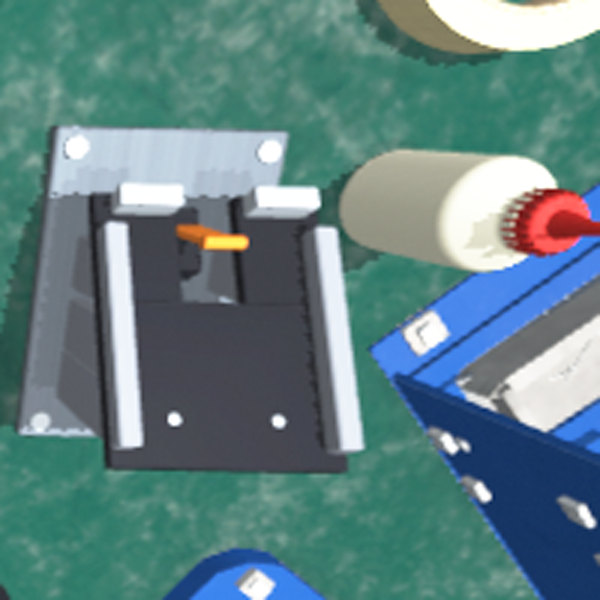

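This close view shows the nest at tile (100–360, 185–470). The bed dots are at (175,419) and (279,421), the stops' up-slope edges at row ~212, the bed's upper corners at (108,467) and (347,470), and the lever tip at (247,242). The bottle is to its right.

```bash
cat > nest.py <<'E'
from h import *
W=load('w5');T=load('top4');S=load('side4')
def dot(c,u,v,r=4):
    x,y=int(round(u)),int(round(v));g=c['pixels'][y-r:y+r+1,x-r:x+r+1].min(2).astype(float);g=np.clip(g-np.median(g)-25,0,None);yy,xx=np.mgrid[y-r:y+r+1,x-r:x+r+1];return np.array([(g*xx).sum(),(g*yy).sum()])/g.sum()
f=lambda u,v:(360+(u+.5)/3-.5,80+(v+.5)/3-.5)
g=lambda u,v:(175+(u+.5)/4-.5,225+(v-300+.5)/4-.5)
D=[]
for w,t in (((175,419),(122,388)),((279,421),(190,405))):
    a,b=dot(W,*f(*w)),dot(T,*g(*t));X=tri(W,a,T,b);D.append(X[0]);print('dot',a.round(1),b.round(1),X)
E_=[]
for w,t in (((108,467),(85,348)),((347,470),(236,379))):
    X=tri(W,f(*w),T,g(*t));E_.append(X[0]);print('upper corner',X)
for n,w,t in (('stopL(-y) in img right?',(150,210),(178,522)),('stop +y',(283,214),(92,500))): print(n,tri(W,f(*w),T,g(*t)))
v=(D[0]-D[1])[:2];w=(E_[0]-E_[1])[:2];print('pairing check',v,w)
E
python3 nest.py
```

```text
dot [417.7 219.3] [205.2 246.7] (array([ 0.43921547, -0.07528232,  0.04628917]), np.float64(0.027028966879713155))
dot [452.4 220. ] [222.1 250.9] (array([ 0.42080763, -0.10140218,  0.12691633]), np.float64(0.02147163007744947))
upper corner (array([ 0.46425158, -0.0722711 ,  0.02316748]), np.float64(0.06941547516621792))
upper corner (array([ 0.42545217, -0.11869019,  0.16936053]), np.float64(0.048119877499593726))
stopL(-y) in img right? (array([ 0.36135824, -0.0934967 ,  0.05104215]), np.float64(0.0013784089569857162))
stop +y (array([ 0.37310251, -0.04742225,  0.0510552 ]), np.float64(0.0014967509053756451))
pairing check [0.01840784 0.02611986] [0.03879941 0.04641909]
```

```bash
sed -i 's/((175,419),(122,388)),((279,421),(190,405))/((175,419),(190,405)),((279,421),(122,388))/; s/((108,467),(85,348)),((347,470),(236,379))/((108,467),(236,379)),((347,470),(85,348))/' nest.py
cat >> nest.py <<'E'
def yw(a,b): v=(b-a)[:2];return np.degrees(np.arctan2(v[1],v[0]))-90
print('yaws',yw(*D),yw(*E_),yw(np.array([.3614,-.0935]),np.array([.3731,-.0474])))
# rail lines on plane in wrist: all edges at rail top: end points of left rail and right rail
psi=np.deg2rad(yw(*D))
def frame(psi,o):
    u=np.array([np.cos(psi),np.sin(psi),0]);x=u*np.cos(np.pi/6)+[0,0,.5];z=-u*.5+[0,0,np.cos(np.pi/6)];return np.stack([x,np.cross(z,x),z],1),np.array(o)
Dm=(D[0]+D[1])/2;B,_=frame(psi,0)
def onbed(c,uv,h,o):
    p,d=ray(c,uv);n=B[:,2];t=(n@(o-p)+h)/(n@d);return B.T@(p+d*t-o)
# plane through dots' midpoint (triangulated) and plane by the text's height
for o in (Dm,):
    for n,q in (('stop-y',(150,211)),('stop+y',(283,214))): print(n,onbed(W,f(*q),.010,o).round(4))
    for n,q in (('Lrail up outer',(118,447)),('Lrail up inner',(143,447)),('Lrail lo',(104,222)),('Lrail lo inner',(128,222)),('Rrail up',(335,450)),('R up out',(363,450)),('R lo',(316,228)),('R lo out',(336,228))): print(n,onbed(W,f(*q),.009,o).round(4))
    for n,q in (('upper-y',(108,467)),('upper+y',(347,470)),('dot',(175,419)),('dot',(279,421))): print(n,onbed(W,f(*q),0,o).round(4))
print(Dm,B)
# board in hand: rear edge corners, from w4
c=W;im=c['pixels'].astype(int);m=((im[...,2]-im[...,0]>50)&(im[...,2]>90)&(im[...,2]-im[...,1]>50)).astype(np.uint8);m[:,:185]=0;m[:,375:]=0
for r in (12,40,80,120):
    q=np.flatnonzero(m[r]);print(r,q.min(),q.max(),end=' ')
q=np.argwhere(m[:,240:310]);print('top row',[int(np.flatnonzero(m[:,k]).min()) for k in (215,250,280,310,340)])
E
python3 nest.py
```

```text
dot [417.7 219.3] [222.1 250.9] (array([ 0.42583976, -0.10493437,  0.08677466]), np.float64(0.00035701020274580956))
dot [452.4 220. ] [205.2 246.7] (array([ 0.43445709, -0.07001555,  0.08632641]), np.float64(0.0005210802325277419))
upper corner (array([ 0.43902207, -0.1284823 ,  0.08627181]), np.float64(7.712537434908148e-05))
upper corner (array([ 0.4551448 , -0.05114356,  0.09182936]), np.float64(0.00045638316193764833))
stopL(-y) in img right? (array([ 0.36135824, -0.0934967 ,  0.05104215]), np.float64(0.0013784089569857162))
stop +y (array([ 0.37310251, -0.04742225,  0.0510552 ]), np.float64(0.0014967509053756451))
pairing check [-0.00861732 -0.03491882] [-0.01612274 -0.07733874]
yaws -13.862558486118928 -11.775742849499196 -14.240766034531134
stop-y [-0.0709 -0.0257  0.01  ]
stop+y [-0.071   0.0205  0.01  ]
Lrail up outer [ 0.0118 -0.0418  0.009 ]
Lrail up inner [ 0.0116 -0.0335  0.009 ]
Lrail lo [-0.0669 -0.0415  0.009 ]
Lrail lo inner [-0.0671 -0.0332  0.009 ]
Rrail up [0.0112 0.0298 0.009 ]
R up out [0.011  0.0391 0.009 ]
R lo [-0.0665  0.0321  0.009 ]
R lo out [-0.0667  0.0391  0.009 ]
upper-y [ 0.0172 -0.0417  0.    ]
upper+y [0.0164 0.0393 0.    ]
dot [ 0.0002 -0.0177  0.    ]
dot [0.0001 0.0179 0.    ]
[ 0.43014842 -0.08747496  0.08655054] [[ 8.40800905e-01  2.39593650e-01 -4.85436629e-01]
 [-2.07494187e-01  9.70873258e-01  1.19796825e-01]
 [ 5.00000000e-01  1.38777878e-17  8.66025404e-01]]
12 197 354 40 195 353 80 185 350 120 187 347 top row [0, 0, 5, 5, 5]
```

```bash
cat >> nest.py <<'E'
print('-----')
wm=(dot(W,*f(175,419))+dot(W,*f(279,421)))/2;tm=(dot(T,*g(190,405))+dot(T,*g(122,388)))/2
for z in(.0818,.084): print(z,onz(W,wm,z),onz(T,tm,z))
o=onz(W,wm,.0818)
print('stops',onbed(W,f(150,211),.010,o).round(4),onbed(W,f(283,214),.01,o).round(4),'rail ends',[onbed(W,f(*q),.009,o).round(4).tolist() for q in((130,447),(349,450),(116,222),(326,228))],'upper',onbed(W,f(108,467),0,o),onbed(W,f(347,470),0,o))
img=W['pixels'].astype(int);pts=[]
mm=(img[...,2]-img[...,0]>40)&(img[...,2]-img[...,1]>40)&(img[...,2]>80)
for r in range(8,100,4):
    # contiguous run from centre outwards tolerating gaps<8
    row=mm[r];L=R_=276;
    for k in range(276,150,-1):
        if row[k]: L=k
        elif L-k>14: break
    for k in range(276,420):
        if row[k]: R_=k
        elif k-R_>14: break
    w=R_-L+1;Z=W['fx']*.058/w;Pc=np.array([((L+R_)/2-W['cx'])/W['fx']*Z,(r-W['cy'])/W['fy']*Z,Z,1]);P=W['T_tool_cam']@Pc;pts.append(P[:3]);
    if r%12==8: print(r,L,R_,P[:3].round(4))
E
python3 nest.py | sed -n '/-----/,$p'
```

```text
-----
0.0818 [ 0.43248349 -0.08540169  0.0818    ] [ 0.42984748 -0.08659236  0.0818    ]
0.084 [ 0.43144851 -0.08646243  0.084     ] [ 0.42992971 -0.08691883  0.084     ]
stops [-0.0723 -0.0259  0.01  ] [-0.0724  0.0212  0.01  ] rail ends [[0.0117, -0.0382, 0.009], [0.0111, 0.0354, 0.009], [-0.0683, -0.0377, 0.009], [-0.068, 0.0365, 0.009]] upper [ 1.73155548e-02 -4.21683825e-02 -1.16268727e-17] [1.65556440e-02 4.01564225e-02 7.28430166e-17]
8 197 355 [0.1172 0.0002 0.0046]
20 222 330 [0.1283 0.0002 0.0603]
32 223 329 [0.123  0.0002 0.0617]
44 175 352 [ 0.1021 -0.0039 -0.0125]
56 186 352 [ 0.0996 -0.0023 -0.0066]
68 167 351 [ 0.0941 -0.0052 -0.019 ]
80 151 350 [ 0.0898 -0.0073 -0.0277]
92 204 349 [0.0889 0.0004 0.0053]
```

The board lies parallel to the tool, with its centre at tool (0.047, 0, 0.005). Next I'll work out the nest frame and the waypoints.

```bash
cat > wp.py <<'E'
from h import *
from workcell import env
psi=np.deg2rad(-13.86);u=np.array([np.cos(psi),np.sin(psi),0]);bx=u*np.cos(np.pi/6)+[0,0,.5];bz=-u*.5+[0,0,np.cos(np.pi/6)];by=np.cross(bz,bx);B=np.stack([bx,by,bz],1)
O=np.array([.3695,-.0709,.0448]);Rt=np.stack([-bx,by,-bz],1)
s=env.read_state();tool_in_bed=B.T@(s['eef_pos']-O)
if __name__=='__main__':
    print('TCP in bed',tool_in_bed.round(4),'F bed',(B.T@s['wrist_force']).round(1),'grip',s['gripper_width'].round(4),s['grip_force'])
    for x,z in((.144,.115),(.144,.060),(.144,.035)): print(x,z,O+B@[x,0,z],*delta(s,O+B@[x,0,z],Rt))
E
python3 wp.py
```

```text
Traceback (most recent call last):
  File "wp.py", line 7, in <module>
    print('TCP in bed',tool_in_bed.round(4),'F bed',(B.T@s['wrist_force']).round(1),'grip',s['gripper_width'].round(4),s['grip_force'])
                                                                                           ^^^^^^^^^^^^^^^^^^^^^^^^
AttributeError: 'float' object has no attribute 'round'
```

```bash
sed -i "s/s\['gripper_width'\].round(4)/round(s['gripper_width'],4)/" wp.py; python3 wp.py
```

```text
TCP in bed [ 0.1423 -0.1651  0.1547] F bed [-0.3  0.2 -0.9] grip 0.0557 63.65954875946045
0.144 0.115 [ 0.43475084 -0.08699961  0.21639292] [-0.0253  0.1645  0.0335] [ 0.0065 -0.5239  0.0234]
0.144 0.06 [ 0.46145015 -0.09358725  0.16876152] [-0.0528  0.1639  0.0811] [ 0.0065 -0.5239  0.0234]
0.144 0.035 [ 0.4735862  -0.09658163  0.14711089] [-0.0653  0.1636  0.1028] [ 0.0065 -0.5239  0.0234]
```

Call:
servo_tool --motion '[{"hand": 0.05,"tx": 0,"ty": 0.02,"tz": 0,"rx": 0.001,"ry": -0.1,"rz": 0.004},{"hand": 0.05,"tx": -0.005,"ty": 0.04,"tz": 0,"rx": 0.002,"ry": -0.2,"rz": 0.009},{"hand": 0.05,"tx": -0.01,"ty": 0.065,"tz": 0.005,"rx": 0.004,"ry": -0.3,"rz": 0.014},{"hand": 0.05,"tx": -0.015,"ty": 0.09,"tz": 0.015,"rx": 0.005,"ry": -0.4,"rz": 0.019},{"hand": 0.05,"tx": -0.02,"ty": 0.115,"tz": 0.025,"rx": 0.006,"ry": -0.5,"rz": 0.023},{"hand": 0.05,"tx": -0.025,"ty": 0.14,"tz": 0.033,"rx": 0.0065,"ry": -0.524,"rz": 0.0234},{"hand": 0.05,"tx": -0.025,"ty": 0.158,"tz": 0.033,"rx": 0.0065,"ry": -0.524,"rz": 0.0234},{"hand": 0.05,"tx": -0.025,"ty": 0.164,"tz": 0.033,"rx": 0.0065,"ry": -0.524,"rz": 0.0234},{"hand": 0.05,"tx": -0.035,"ty": 0.164,"tz": 0.05,"rx": 0.0065,"ry": -0.524,"rz": 0.0234},{"hand": 0.05,"tx": -0.045,"ty": 0.164,"tz": 0.067,"rx": 0.0065,"ry": -0.524,"rz": 0.0234},{"hand": 0.05,"tx": -0.053,"ty": 0.164,"tz": 0.081,"rx": 0.0065,"ry": -0.524,"rz": 0.0234},{"hand": 0.05,"tx": -0.053,"ty": 0.164,"tz": 0.081,"rx": 0.0065,"ry": -0.524,"rz": 0.0234},{"hand": 0.05,"tx": -0.053,"ty": 0.164,"tz": 0.081,"rx": 0.0065,"ry": -0.524,"rz": 0.0234}]'

```text
time_s: 10.92
eef_pos: [0.4607, -0.0928, 0.1679]
tool_rot: [0.255, 0.116, 0.959, -0.031]
wrist_force: [-0.5, 0.3, -1.2]
gripper_width: 0.0557
grip_force: 64.0
```

```bash
python3 wp.py
python3 - <<'E'
from h import *
from workcell import cams
s,c=wrist();np.savez('w6.npz',**c);S=dict(cams.read_camera('side'));np.savez('side6.npz',**S)
E
```

```text
TCP in bed [0.1428 0.0006 0.0597] F bed [-1.1  0.2 -0.8] grip 0.0557 63.973588943481445
0.144 0.115 [ 0.43475084 -0.08699961  0.21639292] [-0.001  -0.0006 -0.0553] [ 0.0005 -0.0033  0.0001]
0.144 0.06 [ 0.46145015 -0.09358725  0.16876152] [-0.0012 -0.0006 -0.0003] [ 0.0005 -0.0033  0.0001]
0.144 0.035 [ 0.4735862  -0.09658163  0.14711089] [-0.0013 -0.0006  0.0247] [ 0.0005 -0.0033  0.0001]
```

Call:
servo_tool --motion '[{"hand": 0.05,"tx": -0.001,"ty": -0.0006,"tz": 0.015,"rx": 0,"ry": -0.003,"rz": 0},{"hand": 0.05,"tx": -0.001,"ty": -0.0006,"tz": 0.028,"rx": 0,"ry": -0.003,"rz": 0},{"hand": 0.05,"tx": -0.001,"ty": -0.0006,"tz": 0.036,"rx": 0,"ry": -0.003,"rz": 0},{"hand": 0.05,"tx": -0.001,"ty": -0.0006,"tz": 0.04,"rx": 0,"ry": -0.003,"rz": 0},{"hand": 0.05,"tx": -0.001,"ty": -0.0006,"tz": 0.04,"rx": 0,"ry": -0.003,"rz": 0},{"hand": 0.05,"tx": -0.001,"ty": -0.0006,"tz": 0.04,"rx": 0,"ry": -0.003,"rz": 0}]'

```text
time_s: 11.52
eef_pos: [0.4816, -0.0988, 0.1359]
tool_rot: [0.259, 0.116, 0.958, -0.032]
wrist_force: [-0.6, -0.4, -0.5]
gripper_width: 0.0555
grip_force: 64.0
```

```bash
python3 wp.py
python3 - <<'E'
from h import *
from workcell import cams
s,c=wrist();np.savez('w7.npz',**c);S=dict(cams.read_camera('side'));np.savez('side7.npz',**S)
cv2.imwrite('pics/m7.png',np.hstack([c['pixels'][:,130:430],cv2.resize(S['pixels'][220:320,280:400],(500,420),interpolation=cv2.INTER_CUBIC)])[:,:,::-1])
E
```

```text
TCP in bed [ 0.1456 -0.0003  0.0211] F bed [-0.6 -0.5 -0.2] grip 0.0555 63.973023891448975
0.144 0.115 [ 0.43475084 -0.08699961  0.21639292] [ 0.0012  0.0002 -0.0939] [-0.0004  0.0047  0.0002]
0.144 0.06 [ 0.46145015 -0.09358725  0.16876152] [ 0.0014  0.0002 -0.0389] [-0.0004  0.0047  0.0002]
0.144 0.035 [ 0.4735862  -0.09658163  0.14711089] [ 0.0015  0.0002 -0.0139] [-0.0004  0.0047  0.0002]
```

View pics/m7.png

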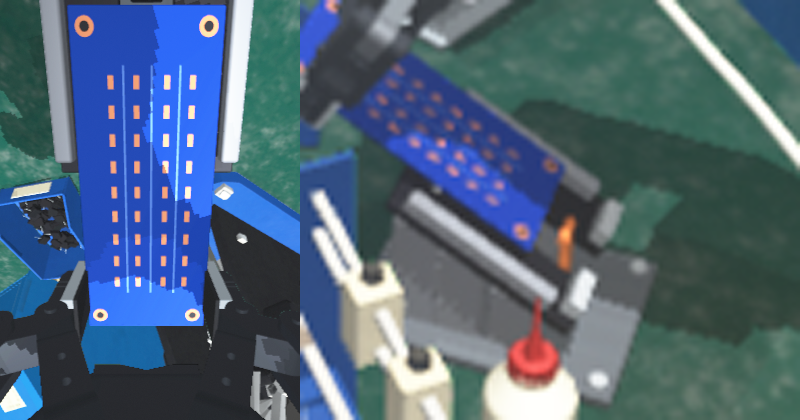

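The board hovers centred, with the rails visible either side (left to column ~66, right from ~228). The side view shows it parallel to the bed with its lower edge just up-slope of the lever.

Call:
servo_tool --motion '[{"hand": 0.05,"tx": 0,"ty": 0,"tz": 0.004,"rx": 0,"ry": 0.002,"rz": 0},{"hand": 0.05,"tx": 0,"ty": 0,"tz": 0.008,"rx": 0,"ry": 0.002,"rz": 0},{"hand": 0.05,"tx": 0,"ty": 0,"tz": 0.01,"rx": 0,"ry": 0.002,"rz": 0},{"hand": 0.05,"tx": 0,"ty": 0,"tz": 0.011,"rx": 0,"ry": 0.002,"rz": 0},{"hand": 0.05,"tx": 0,"ty": 0,"tz": 0.012,"rx": 0,"ry": 0.002,"rz": 0},{"hand": 0.05,"tx": 0,"ty": 0,"tz": 0.012,"rx": 0,"ry": 0.002,"rz": 0}]' --squeeze 35

```text
time_s: 12.12
eef_pos: [0.487, -0.1, 0.1242]
tool_rot: [0.257, 0.116, 0.959, -0.031]
wrist_force: [0.4, -0.6, -0.9]
gripper_width: 0.0557
grip_force: 64.0
```

```bash
python3 wp.py|head -1
```

```text
TCP in bed [ 1.445e-01 -1.000e-04  8.200e-03] F bed [-0.  -0.5 -1.1] grip 0.0557 63.99519681930542
```

Call:
servo_tool --motion '[{"hand": 0.05,"tx": 0,"ty": 0,"tz": 0.001,"rx": 0,"ry": 0,"rz": 0},{"hand": 0.05,"tx": 0,"ty": 0,"tz": 0.0015,"rx": 0,"ry": 0,"rz": 0},{"hand": 0.05,"tx": 0,"ty": 0,"tz": 0.002,"rx": 0,"ry": 0,"rz": 0},{"hand": 0.05,"tx": 0,"ty": 0,"tz": 0.002,"rx": 0,"ry": 0,"rz": 0}]' --squeeze 35

```text
time_s: 12.45
eef_pos: [0.488, -0.1002, 0.1228]
tool_rot: [0.257, 0.116, 0.959, -0.031]
wrist_force: [-1.4, 0.4, 1.9]
gripper_width: 0.0558
grip_force: 64.2
```

```bash
python3 wp.py|head -1
```

```text
TCP in bed [ 1.448e-01 -1.000e-04  6.500e-03] F bed [-0.3  0.   2.4] grip 0.0558 64.19142007827759
```

Call:
servo_tool --motion '[{"hand": 0.05,"tx": 0.003,"ty": 0,"tz": 0,"rx": 0,"ry": 0,"rz": 0},{"hand": 0.05,"tx": 0.007,"ty": 0,"tz": 0,"rx": 0,"ry": 0,"rz": 0},{"hand": 0.05,"tx": 0.011,"ty": 0,"tz": 0,"rx": 0,"ry": 0,"rz": 0},{"hand": 0.05,"tx": 0.015,"ty": 0,"tz": 0,"rx": 0,"ry": 0,"rz": 0},{"hand": 0.05,"tx": 0.018,"ty": 0,"tz": 0,"rx": 0,"ry": 0,"rz": 0},{"hand": 0.05,"tx": 0.021,"ty": 0,"tz": 0,"rx": 0,"ry": 0,"rz": 0},{"hand": 0.05,"tx": 0.023,"ty": 0,"tz": 0,"rx": 0,"ry": 0,"rz": 0},{"hand": 0.05,"tx": 0.024,"ty": 0,"tz": 0,"rx": 0,"ry": 0,"rz": 0},{"hand": 0.05,"tx": 0.024,"ty": 0,"tz": 0,"rx": 0,"ry": 0,"rz": 0}]'

```text
time_s: 13.2
eef_pos: [0.4686, -0.0957, 0.1117]
tool_rot: [0.259, 0.116, 0.958, -0.032]
wrist_force: [-0.6, 0.1, 6.2]
gripper_width: 0.0554
grip_force: 64.4
```

```bash
python3 wp.py|head -1
```

```text
TCP in bed [ 0.1219 -0.0003  0.0069] F bed [ 2.6 -0.1  5.7] grip 0.0554 64.41435813903809
```

Call:
servo_tool --motion '[{"hand": 0.05,"tx": 0.001,"ty": 0,"tz": -0.0005,"rx": 0,"ry": 0,"rz": 0},{"hand": 0.05,"tx": 0.002,"ty": 0,"tz": -0.0005,"rx": 0,"ry": 0,"rz": 0},{"hand": 0.05,"tx": 0.003,"ty": 0,"tz": -0.0005,"rx": 0,"ry": 0,"rz": 0},{"hand": 0.05,"tx": 0.003,"ty": 0,"tz": -0.0005,"rx": 0,"ry": 0,"rz": 0}]'

```text
time_s: 13.53
eef_pos: [0.4654, -0.0948, 0.1101]
tool_rot: [0.258, 0.116, 0.959, -0.032]
wrist_force: [-1.2, -0.6, 5.5]
gripper_width: 0.0556
grip_force: 64.4
```

```bash
python3 wp.py|head -1
```

```text
TCP in bed [ 0.1183 -0.0002  0.0072] F bed [ 1.9 -0.9  5.3] grip 0.0556 64.38931703567505
```

Call:
servo_tool --motion '[{"hand": 0.05,"tx": 0.001,"ty": 0,"tz": 0,"rx": 0,"ry": 0,"rz": 0},{"hand": 0.05,"tx": 0.002,"ty": 0,"tz": 0,"rx": 0,"ry": 0,"rz": 0},{"hand": 0.05,"tx": 0.002,"ty": 0,"tz": 0,"rx": 0,"ry": 0,"rz": 0}]'

```text
time_s: 13.78
eef_pos: [0.465, -0.0948, 0.1101]
tool_rot: [0.26, 0.117, 0.958, -0.032]
wrist_force: [4.4, -0.2, 4.0]
gripper_width: 0.0552
grip_force: 64.1
```

```bash
python3 wp.py|head -1
```

```text
TCP in bed [ 0.1179 -0.0003  0.0073] F bed [5.7 0.8 1.3] grip 0.0552 64.09226775169373
```

Call:
servo_tool --motion '[{"hand": 0.05,"tx": 0.001,"ty": 0,"tz": 0,"rx": 0,"ry": 0,"rz": 0},{"hand": 0.05,"tx": 0.001,"ty": 0,"tz": 0,"rx": 0,"ry": 0,"rz": 0},{"hand": 0.05,"tx": 0.001,"ty": 0,"tz": 0,"rx": 0,"ry": 0,"rz": 0}]'

```text
time_s: 14.03
eef_pos: [0.4648, -0.0949, 0.1102]
tool_rot: [0.26, 0.117, 0.958, -0.032]
wrist_force: [6.5, 0.6, 4.1]
gripper_width: 0.0555
grip_force: 64.1
```

```bash
python3 wp.py|head -1
```

```text
TCP in bed [ 0.1178 -0.0004  0.0075] F bed [7.4 2.1 0.5] grip 0.0555 64.07477974891663
```

Call:
servo_tool --motion '[{"hand": 0.085,"tx": 0,"ty": 0,"tz": 0,"rx": 0,"ry": 0,"rz": 0},{"hand": 0.085,"tx": 0,"ty": 0,"tz": 0,"rx": 0,"ry": 0,"rz": 0},{"hand": 0.085,"tx": 0,"ty": 0,"tz": 0,"rx": 0,"ry": 0,"rz": 0},{"hand": 0.085,"tx": 0,"ty": 0,"tz": 0,"rx": 0,"ry": 0,"rz": 0},{"hand": 0.085,"tx": 0,"ty": 0,"tz": 0,"rx": 0,"ry": 0,"rz": 0},{"hand": 0.085,"tx": 0,"ty": 0,"tz": 0,"rx": 0,"ry": 0,"rz": 0},{"hand": 0.085,"tx": -0.001,"ty": 0,"tz": -0.01,"rx": 0,"ry": 0,"rz": 0},{"hand": 0.085,"tx": -0.001,"ty": 0,"tz": -0.025,"rx": 0,"ry": 0,"rz": 0},{"hand": 0.085,"tx": -0.001,"ty": 0,"tz": -0.045,"rx": 0,"ry": 0,"rz": 0},{"hand": 0.085,"tx": -0.001,"ty": 0,"tz": -0.07,"rx": 0,"ry": 0,"rz": 0},{"hand": 0.085,"tx": -0.001,"ty": 0,"tz": -0.1,"rx": 0,"ry": 0,"rz": 0},{"hand": 0.085,"tx": -0.001,"ty": 0,"tz": -0.13,"rx": 0,"ry": 0,"rz": 0},{"hand": 0.085,"tx": -0.001,"ty": 0,"tz": -0.15,"rx": 0,"ry": 0,"rz": 0},{"hand": 0.085,"tx": -0.001,"ty": 0,"tz": -0.15,"rx": 0,"ry": 0,"rz": 0},{"hand": 0.085,"tx": -0.001,"ty": 0,"tz": -0.15,"rx": 0,"ry": 0,"rz": 0}]'

```text
time_s: 15.28
eef_pos: [0.391, -0.0765, 0.2399]
tool_rot: [0.259, 0.116, 0.958, -0.032]
wrist_force: [0.5, 0.1, -1.2]
gripper_width: 0.0849
grip_force: 0.0
```

```bash
cat > chk.py <<'E'
from h import *
from wp import *
from workcell import cams
s,c=wrist();np.savez('w8.npz',**c);S=dict(cams.read_camera('side'));np.savez('side8.npz',**S);print(s['eef_pos'],s['time_s'],s['gripper_width'])
def onbed(c,uv,h):
    p,d=ray(c,uv);n=bz;return B.T@(p+d*((n@(O-p)+h)/(n@d))-O)
im=c['pixels'].astype(int);m=((im[...,0]-im[...,2]>25)&(im[...,0]>110)&(im[...,0]-im[...,1]>15)).astype(np.uint8)
m2=((im[...,2]-im[...,0]>60)&(im[...,2]>110)&(im[...,2]-im[...,1]>60)).astype(np.uint8)
m2=cv2.morphologyEx(m2,cv2.MORPH_CLOSE,np.ones((9,9)));k,l,st,ce=cv2.connectedComponentsWithStats(m2)
for i in range(1,k):
    if st[i,4]>2500:
        p=np.argwhere(l==i)[:,::-1];X=np.array([onbed(c,q,.003)[:2] for q in p]);r=cv2.minAreaRect(X.astype(np.float32));print('blob',st[i],'bed rect',np.round(r[0],4),np.round(r[1],4),r[2])
for n,cc,bx_ in(('wrist',c,None),('side',S,(325,240,50,60))):
    im=cc['pixels'].astype(int);o=(im[...,0]>150)&(im[...,2]<90)&(im[...,1]>70)&(im[...,1]<190)
    if bx_: z=np.zeros_like(o);x,y,w,h=bx_;z[y:y+h,x:x+w]=1;o&=z
    k,l,st,ce=cv2.connectedComponentsWithStats(o.astype(np.uint8));print(n,'orange',[(st[i].tolist(),ce[i].round(1).tolist(),onbed(cc,ce[i],.008).round(3).tolist()) for i in range(1,k) if st[i,4]>8])
E
python3 chk.py
```

```text
[ 0.39098189 -0.07649773  0.23993009] 15.2833 0.08491722429776555
blob [  370     0   190   192 13224] bed rect [0.0283 0.1684] [0.1091 0.1551] 28.561208724975586
blob [  242    68   172   177 12878] bed rect [0.0807 0.0541] [0.1671 0.1621] 89.87939453125
wrist orange [([267, 62, 19, 6, 77], [276.1, 64.2], [-0.003, -0.0, 0.008]), ([396, 73, 12, 7, 47], [401.5, 75.5], [0.006, 0.104, 0.008]), ([409, 74, 6, 12, 43], [411.1, 79.5], [0.009, 0.113, 0.008])]
side orange [([348, 278, 4, 5, 9], [349.2, 280.2], [-0.003, 0.002, 0.008])]
```

Run:
```python
from wp import *
c=load('w8')
def onbed(c,uv,h):
    p,d=ray(c,uv);n=bz;return B.T@(p+d*((n@(O-p)+h)/(n@d))-O)
im=c['pixels'].astype(int);m=((im[...,2]-im[...,0]>60)&(im[...,2]>110)&(im[...,2]-im[...,1]>60)).astype(np.uint8)
X=[];
for v,u in np.argwhere(m[:330,200:350]): 
    q=onbed(c,(u+200,v),.003)
    if abs(q[1])<.036 and -.02<q[0]<.16: X.append(q[:2])
X=np.array(X);print(len(X),np.percentile(X,[.2,1,50,99,99.8],axis=0).round(4).T)
for lo in(.0,.02,.04,.06,.08,.1,.12):
    y=X[(X[:,0]>lo)&(X[:,0]<lo+.02),1];print(lo,y.min().round(4),y.max().round(4))
cv2.imwrite('pics/last.png',np.hstack([c['pixels'][30:330,180:380],cv2.resize(load('side8')['pixels'][220:320,280:400],(360,300),interpolation=cv2.INTER_CUBIC)])[:,:,::-1])
```

```text
9276 [[-0.0004  0.0004  0.0632  0.1466  0.158 ]
 [-0.0309 -0.029  -0.0003  0.0323  0.0352]]
0.0 -0.0293 0.0293
0.02 -0.0293 0.0292
0.04 -0.0294 0.0286
0.06 -0.0294 0.029
0.08 -0.0295 0.0359
0.1 -0.0294 0.036
0.12 -0.0291 0.036
```

The measurements show the board's lower edge at the stops, centred and parallel to the bed. The lever tip is at the stops, so it is pressed, and the gripper is clear. I'll hand the job in.

```bash
python3 -c "
from workcell import env
print(env.close_job())"
```

```text
the job is handed in; nothing more can be done
None
```

I laid the board flat in the nest against the stops with the lever pressed and let go, then handed the job in after about 15 s of robot time; the judge returned no verdict.

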